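Pack the call-out tray

TASK

Pack the electrician's call-out tray: lay the long-nose pliers with blue grips, the yellow-handled screwdriver, the yellow tape measure and the roll of black tape each fully down in the recess shaped for it (blue floor), grips and handle in the wide part of the recess, the tape measure standing on its base as it does now. The chisel and the pliers with red grips look alike but stay in the workshop: leave them where they lie.

Things in the scene. Friction and masses are not known exactly. Their poses are not given: they have to be found in the camera images.
- blue_pliers: Long-nose pliers with blue grips, 48 x 191 x 15 mm, lying flat and loose, 0.2 kg. Origin: centre of the outline, at the underside; y lengthwise, z up; grips at +y (from +1 to +96 mm, 48 mm over both grips), steel jaws at -y (26 mm wide at most). Belong in pliers_insert. Can be gripped across the grips about 33 mm from the origin at +y.
- yellow_driver: Screwdriver with a yellow handle and a thin round steel shank, 26 x 190 x 33 mm, lying loose, 0.09 kg. Origin: centre of the outline, at the underside; y lengthwise, z up; handle at +y (from +4 to +95 mm, 26 mm wide, 2 to 33 mm high), the 8 mm shank at -y. Belongs in driver_insert. Can be gripped across the handle about 35 mm from the origin at +y.
- measure: Yellow pocket tape measure standing on its base, 40 x 80 x 66 mm (x, y, z), loose, 0.24 kg. Origin: centre of its underside; y along its length, the blade's mouth at -y. Belongs in measure_insert, either way round. Grip across its 40 mm.
- black_tape: Roll of black insulating tape lying flat, about 61 mm across, 19 mm high, loose, 0.05 kg. Origin: centre of its underside. Belongs in tape_insert. Grip across its diameter.
- chisel: Wood chisel with a yellow handle and a flat blade, 28 x 240 x 28 mm, loose; looks like the screwdriver but does NOT belong in the tray. Origin: centre of the outline at the underside, handle at +y.
- red_pliers: Combination pliers with red grips, 48 x 181 x 15 mm, loose, among the tools beside the tray; they do NOT belong in the tray. Origin: centre of the outline at the underside, grips at +y.
- pliers_insert: Fixed black plastic insert in the grey metal tray (rim 21 mm over the bench), 220 x 100 mm, left or right bay. Origin: centre of underside; recess floor (blue) at z 4, top at z 18 mm. Recess: grip bay 62 mm wide, x -103 to +6; jaw slot 40 mm wide, x +6 to +103. A finger channel, as deep, crosses all its width at x -58 to -8. Seated pliers: origin over this origin, their +y (grips) along this -x.
- driver_insert: Fixed black plastic insert in the grey metal tray (rim 21 mm over the bench), 220 x 100 mm, left or right bay. Origin: centre of underside; recess floor (blue) at z 4, top at z 18 mm. Recess: handle bay 40 mm wide, x -102 to +4; shank slot 22 mm wide, x +4 to +102. A finger channel, as deep, crosses all its width at x -58 to -8. Seated screwdriver: origin over this origin, its +y (handle) along this -x.
- measure_insert: Fixed black plastic insert in the grey metal tray (rim 21 mm over the bench), 109 x 110 mm, front or rear of the middle bay. Origin: centre of underside; recess floor (blue) at z 4, top at z 18 mm. Oblong recess 94 (x) x 54 (y) mm, centred. A finger channel, as deep, crosses all its width at x -24 to +24. The seated tape measure has its length along x.
- tape_insert: Fixed black plastic insert in the grey metal tray (rim 21 mm over the bench), 109 x 110 mm, front or rear of the middle bay. Origin: centre of underside; recess floor (blue) at z 4, top at z 18 mm. Recess 74 x 74 mm with cut corners and a blue disc on its floor, centred. A finger channel, as deep, crosses all its width at x -24 to +24. The roll sits in its centre.
There are look-alikes about, which are no part of the job. What is meant by the black_tape is not green or turquoise, and is the smaller of those in its own colour.

How it is judged:
By the outcome, as a careful person would: the job done as asked, in the order asked, and still so for the second after the job is handed in, with the robot touching nothing.
It also fails if it takes over 90 s, if anything falls off the work surface, if the arm or the gripper's body presses on something with over 40 N, if the wrist force passes 120 N, or if a joint passes its speed limit or range.

ROBOT

A 6-joint arm with a two-finger parallel gripper is mounted at the origin on a cart in front of the work surface, level with it; the furniture and walls round the work are solid. World frame = base frame: x ahead of the robot, y to its left, z up, the work surface at z = 0. Lengths are in m, angles in degrees, forces in N, time in s.
With the tool pointing down it reaches from about 0.3 to 0.75 m from the base axis. Payload 8.5 kg.
Tool frame: the origin (TCP) lies on the centre line of the jaws, within the pads' length; the fingertips stand 19 mm ahead of it and the grasp point (between the pads) is the TCP (env.tcp_to_tips is the z of the fingertips in the tool frame, in m); z points along the fingers, y is the line along which they close (so a half turn about z gives the same grasp; the last joint's range is limited). The gripper opens to 85 mm and grips with 20 to 120 N. Pads are 22 mm wide; open, the fingers measure 114 mm over their backs; the gripper's body (76 mm by 85 mm) begins 54 mm behind the grasp point. The pads swing forward as they close: fully open they stand 13 mm farther back than shut.
Start: joints at [-81.549, 21.807, 74.336, -0, 83.858, -12.336], TCP at [0.195, -0.514, 0.25] pointing down, gripper open.
Joint ranges: [-178.18, 178.18], [-50.72, 133.34], [12.68, 142.11], [-81.47, 261.47], [9.98, 163.14], [-165.26, 165.26]. Speed limits (degrees/s): [136.94, 136.94, 180, 180, 180, 180].

INTERFACE

Orientations are given as a 3x3 rotation matrix whose columns are the frame's x, y, z axes.
In Python, from rig import env gives the robot as it stands.
- The arm moves only by the tool servo_tool, never from a script. Its argument "steps" is a list of rows, each an object of numbers: "tx", "ty", "tz": the shift along the world's x, y, z in cm; "yaw": the turn about the world's z in degrees; "claw": the finger opening in cm, from 0 to 8.54. In form: [{"tx": .., "ty": .., "tz": .., "yaw": .., "claw": ..}, ...]. A call has 1 to 20 rows; each row shifts and turns the commanded pose from where the row before left it; what a row does not reach is not made up. A row lasts 1/10 s, in which the tool goes at most 50 mm and 8.59 degrees, less where a joint would pass 70% of its speed; a pose out of reach is approached as far as the arm can. A call with a gripper value outside its range is refused whole. The fingers move at their own pace and stop on an object; "newtons" is the grip in N (left out, the last holds). Time passes only in rows, so rows that do not move let the fingers close. It gives the time, the measured TCP pose, the force, the opening and the grip force at its end, in the units of the state.
- env.observe(): the state, without advancing time (a new reading comes with each control period).
- env.get_image(name): name is "scene" or "side" or "wrist"; returns (picture, depth): 400x640x3 uint8, red, green, blue; 400x640 float32, m along the optical axis (not along the pixel's ray), 0 where there is no reading.
- env.camera_model(name): a dict with "fovy" (degrees; the focal length in pixels is half the picture's height over the tangent of half this angle, whatever the lens; pixels are square), "cx", "cy" (the principal point, pixels), "dist_coeffs" ([k1, k2, p1, p2, k3] as OpenCV has them; the pictures are not rectified), "T" (4x4, takes a point from camera to world coordinates). Camera axes: x right, y down, z forward; pixel columns grow to the right and rows downward; lengths in m; the calibration is good to about 2 mm. A picture is of the moment at which its call begins: read the wrist's pose just before it. camera_model takes no time and is no camera call; for the wrist camera it gives the pose at the moment of the call.
- env.close_job(): hands the job in; it is judged then, once.
The state is a dict: "time_s": time; "q": joint angles; "qvel": joint speeds; "joint_efforts": joint torques, N m; "position": TCP position; "tool_rot": TCP orientation; "ft_force": force on the tool from outside, world axes, zero at the start; "wrist_torque": the same for the moment, N m; "grip_width": finger opening in m; "gripper_force": force on a finger pad.
Only numpy, scipy, OpenCV 4.12 (cv2) and the standard library are available. Lean on these libraries where they do the work, as an engineer would, in place of code of your own. Each camera call takes 0.05 s, during which the arm holds its last target. There are 200 camera calls.

## Working session

There is one attempt and no reset: what is moved stays moved. The work goes in short steps, Python scripts to look and compute and a tool call to move; the robot and the scene stay as the last step left them, time stands still between calls to the robot, and variables do not carry over. Pictures are saved under pics/ and viewed, at most 18 in all, crops included, and the job is handed in when it is done.

Besides the shell and the picture viewer there is one more tool, called as a command line: name --argument value ..., lists and objects as JSON in quotes. servo_tool: Moves the arm, as the interface text tells. Its arguments: {"type":"object","properties":{"steps":{"type":"array"},"newtons":{"type":"number"}},"required":["steps"]}

```bash
mkdir -p pics
cat > h.py <<'E'
import numpy as np, cv2, sys
from rig import env
def grab(name):
    m=env.camera_model(name); im,d=env.get_image(name)
    np.savez('/tmp/'+name+'.npz',im=im,d=d,T=m['T'],cx=m['cx'],cy=m['cy'],fovy=m['fovy'],k=m['dist_coeffs'])
    return im
def K(s):
    f=200/np.tan(np.radians(float(s['fovy']))/2)
    return np.array([[f,0,float(s['cx'])],[0,f,float(s['cy'])],[0,0,1.]])
def world_all(name):
    s=np.load('/tmp/'+name+'.npz'); u,v=np.meshgrid(np.arange(640.),np.arange(400.))
    p=cv2.undistortPoints(np.stack([u,v],-1).reshape(-1,1,2),K(s),s['k']).reshape(400,640,2)
    c=np.concatenate([p,np.ones((400,640,1))],-1)*s['d'][...,None]
    return c@s['T'][:3,:3].T+s['T'][:3,3], s
def pix_at_z(name,uv,z):
    s=np.load('/tmp/'+name+'.npz')
    p=cv2.undistortPoints(np.array(uv,float).reshape(-1,1,2),K(s),s['k']).reshape(-1,2)
    r=np.c_[p,np.ones(len(p))]@s['T'][:3,:3].T; t=s['T'][:3,3]
    return t+r*((z-t[2])/r[:,2])[:,None]
def topdown(name,x0,x1,y0,y1,z=0.0,res=0.001):
    # picture rectified to plane z: rows: x decreasing downward, columns: y decreasing to right
    s=np.load('/tmp/'+name+'.npz'); X=np.arange(x1,x0,-res); Y=np.arange(y1,y0,-res)
    YY,XX=np.meshgrid(Y,X); P=np.stack([XX,YY,np.full_like(XX,z)],-1).reshape(-1,3)
    Ti=np.linalg.inv(s['T']); rv=cv2.Rodrigues(Ti[:3,:3])[0]
    q=cv2.projectPoints(P,rv,Ti[:3,3],K(s),s['k'])[0].reshape(*XX.shape,2).astype(np.float32)
    return cv2.remap(s['im'],q[...,0],q[...,1],cv2.INTER_LINEAR)
E
python3 - <<'E'
from h import *
o=env.observe();print(o['position'],o['tool_rot'],o['grip_width'],o['time_s'])
for n in('scene','side','wrist'):
    im=grab(n); cv2.imwrite(f'pics/{n}0.png',im[...,::-1]); print(n,env.camera_model(n)['T'])
E
```

```text
[ 0.19513209 -0.51392575  0.24968512] [[ 9.34912916e-01  3.54877122e-01 -2.59750383e-04]
 [ 3.54877095e-01 -9.34911740e-01  1.51218797e-03]
 [ 2.93797232e-04 -1.50594352e-03 -9.99998823e-01]] 0.08560784057734935 0.0
scene [[ 0.35679349 -0.72188062  0.59294753 -0.26804462]
 [-0.93417152 -0.27889016  0.22258447 -0.2857951 ]
 [ 0.00468782 -0.63333139 -0.77386651  1.0550544 ]
 [ 0.          0.          0.          1.        ]]
side [[-0.99280242 -0.09835169  0.06833955  0.40216094]
 [-0.11932435  0.76347956 -0.63471306  0.78670025]
 [ 0.01024925 -0.63829924 -0.7697201   0.95680141]
 [ 0.          0.          0.          1.        ]]
wrist [[ 3.54510949e-01 -8.85599410e-01 -3.00059447e-01  2.73533456e-01]
 [-9.35051779e-01 -3.35898133e-01 -1.13360553e-01 -4.86736718e-01]
 [-3.97369246e-04  3.20758677e-01 -9.47160870e-01  3.74025364e-01]
 [ 0.00000000e+00  0.00000000e+00  0.00000000e+00  1.00000000e+00]]
```

View pics/scene0.png

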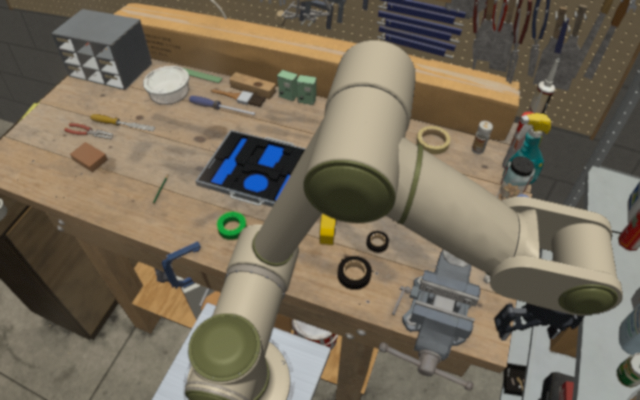

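View pics/side0.png

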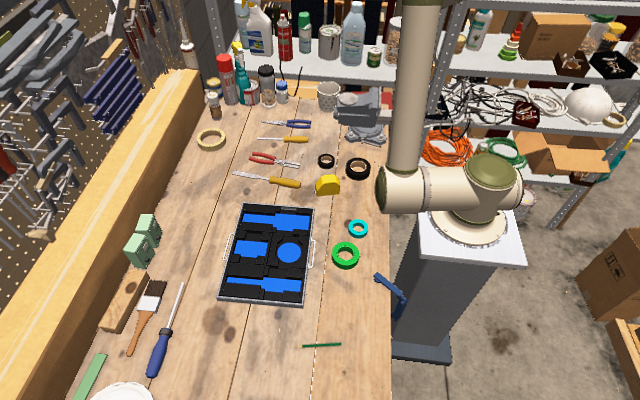

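Side view: blue pliers about (285,124); yellow-handled tools at (283,139) and (268,180); red pliers (273,159); black rolls, small (326,160) and large (357,168); measure (327,184); tray (267,253). I'll rectify it enlarged to tell the look-alikes apart.

Run:
```python
from h import *
a=topdown('side',0.2,0.75,-0.55,0.25,0.0,0.001)
for i,x in enumerate(np.arange(.7,.2,-.1)): cv2.putText(a,f'{x:.1f}',(0,int((.75-x)*1000)),0,.4,(255,0,0))
for y in np.arange(.2,-.55,-.1): cv2.putText(a,f'{y:.1f}',(int((.25-y)*1000),10),0,.4,(255,0,0))
cv2.imwrite('pics/top0.png',a[...,::-1])
```

```text
(no output)
```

View pics/top0.png

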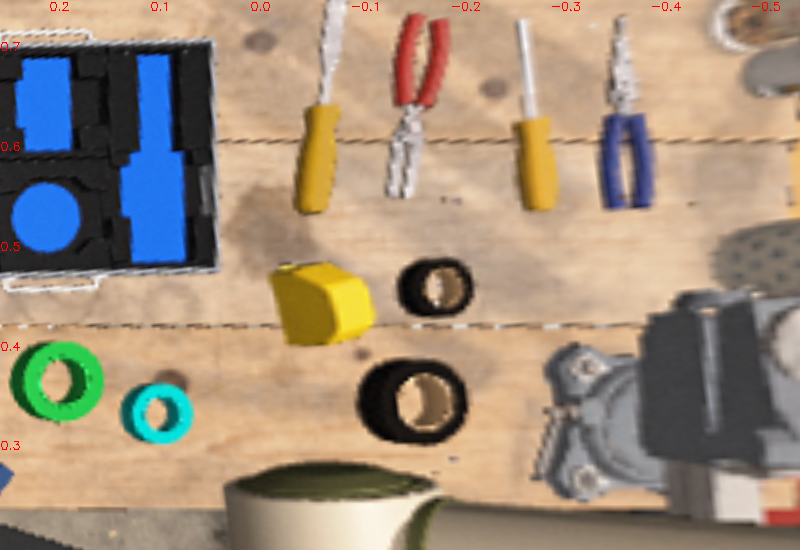

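View pics/wrist0.png

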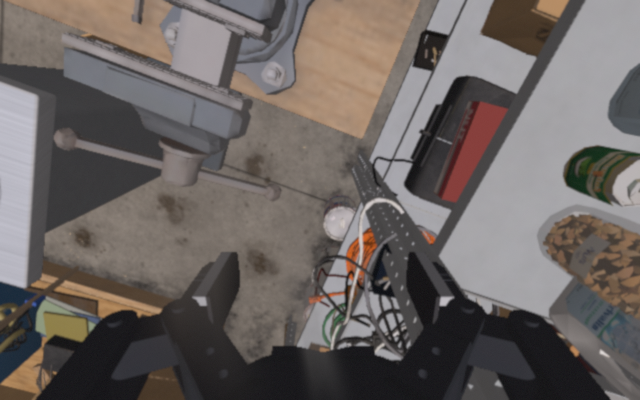

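Candidates (rectified view): yellow handles at (320,150) with a wide flat blade over 210 mm long is the chisel; (533,120) with thin round shank, 190 mm long, is the yellow_driver. Black rolls at (435,288), smaller, is the one meant; (413,402) is the larger. Blue pliers at (625,115), red at (415,105). Green and cyan rings are excluded. The wrist view faces the floor and is of no use; I'll move it over the tools.

Run:
```python
from h import *
print(env.tcp_to_tips)
W,s=world_all('side')
def box(x0,x1,y0,y1,z0,z1):
    m=(W[...,0]>x0)&(W[...,0]<x1)&(W[...,1]>y0)&(W[...,1]<y1)&(W[...,2]>z0)&(W[...,2]<z1)&(s['d']>0)
    P=W[m]; r=cv2.minAreaRect(P[:,:2].astype(np.float32)*1000); print(len(P),np.round(r[0]),np.round(r[1]),round(r[2],1),P[:,2].max())
for n,b in dict(pliers=(.52,.75,-.41,-.33,.006,.05),driver=(.52,.75,-.31,-.24,.006,.05),meas=(.35,.5,-.12,0,.055,.08),roll=(.4,.5,-.22,-.13,.014,.03),tray=(.42,.75,0,.45,.012,.04)).items(): print(n,end=' ');box(*b)
```

```text
0.019
pliers 217 [ 634. -360.] [185.  44.] 3.4 0.019108444125659485
driver 205 [ 641. -267.] [ 47. 204.] 82.8 0.029893494107507523
meas 163 [442. -42.] [53. 40.] 14.0 0.06889637661164438
roll 124 [ 461. -173.] [56. 60.] 6.5 0.02316587067938891
tray 4555 [587. 247.] [258. 401.] 1.3 0.02650633106306144
```

servo_tool --steps '[{"tz": 4, "tx": 1, "yaw": -7}, {"tz": 4, "tx": 2, "ty": 1, "yaw": -7}, {"tx": 3.5, "ty": 3, "yaw": -6.8}, {"tx": 3.5, "ty": 3}, {"tx": 3.5, "ty": 3}, {"tx": 3.5, "ty": 3}, {"tx": 3.5, "ty": 3}, {"tx": 3.5, "ty": 3}, {"tx": 3, "ty": 3}, {"tx": 1, "ty": 2}, {}, {}]'

```text
invalid input at $.steps[0]: expected keys tx, ty, tz, yaw, claw
```

servo_tool --steps '[{"tx": 1, "ty": 0, "tz": 4, "yaw": -7, "claw": 8.5}, {"tx": 2, "ty": 1, "tz": 4, "yaw": -7, "claw": 8.5}, {"tx": 3.5, "ty": 3, "tz": 0, "yaw": -6.8, "claw": 8.5}, {"tx": 3.5, "ty": 3, "tz": 0, "yaw": 0, "claw": 8.5}, {"tx": 3.5, "ty": 3, "tz": 0, "yaw": 0, "claw": 8.5}, {"tx": 3.5, "ty": 3, "tz": 0, "yaw": 0, "claw": 8.5}, {"tx": 3.5, "ty": 3, "tz": 0, "yaw": 0, "claw": 8.5}, {"tx": 3.5, "ty": 3, "tz": 0, "yaw": 0, "claw": 8.5}, {"tx": 3, "ty": 3, "tz": 0, "yaw": 0, "claw": 8.5}, {"tx": 1, "ty": 2, "tz": 0, "yaw": 0, "claw": 8.5}, {"tx": 0, "ty": 0, "tz": 0, "yaw": 0, "claw": 8.5}, {"tx": 0, "ty": 0, "tz": 0, "yaw": 0, "claw": 8.5}]'

```text
time_s: 1.35
position: [0.4751, -0.2743, 0.3301]
tool_rot: [[1.0, 0.0, -0.0], [0.0, -1.0, -0.0], [-0.0, 0.0, -1.0]]
ft_force: [0.6, -0.3, 0.7]
grip_width: 0.0853
gripper_force: 0.0
```

Run:
```python
from h import *
o=env.observe();print(o['position'],o['tool_rot'][:,1],o['q'],o['time_s'])
im=grab('wrist'); cv2.imwrite('pics/w1.png',im[...,::-1])
```

```text
[ 0.47507578 -0.2742619   0.3301448 ] [ 4.34003945e-04 -9.99999905e-01  3.23396636e-05] [-4.23573249e+01  1.92203671e+01  6.52339731e+01 -2.03968610e-02
  9.55651565e+01  4.76158344e+01] 1.35
```

View pics/w1.png

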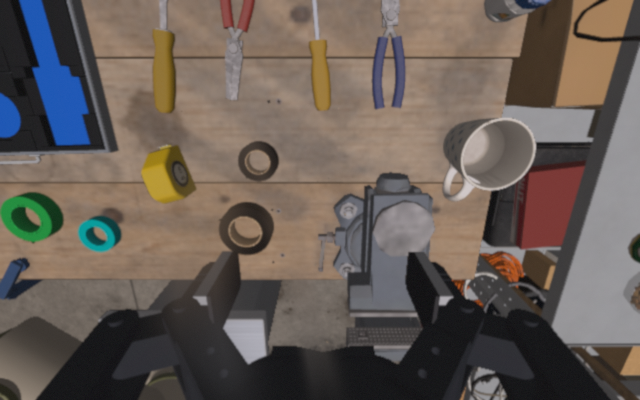

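Wrist view: driver (320,75), blue pliers (388,65), small roll (258,160), measure (167,172), big roll (245,230). Move forward to see the tools whole.

servo_tool --steps '[{"tx": 4, "ty": 0, "tz": 0, "yaw": 0, "claw": 8.5}, {"tx": 4, "ty": 0, "tz": 0, "yaw": 0, "claw": 8.5}, {"tx": 4, "ty": 0, "tz": 0, "yaw": 0, "claw": 8.5}, {"tx": 2, "ty": 0, "tz": 0, "yaw": 0, "claw": 8.5}, {"tx": 0, "ty": 0, "tz": 0, "yaw": 0, "claw": 8.5}, {"tx": 0, "ty": 0, "tz": 0, "yaw": 0, "claw": 8.5}]'

```text
time_s: 2.0
position: [0.6146, -0.2754, 0.3298]
tool_rot: [[1.0, -0.002, -0.001], [-0.002, -1.0, 0.0], [-0.001, -0.0, -1.0]]
ft_force: [-0.6, -0.7, -0.4]
grip_width: 0.0849
gripper_force: 0.0
```

Run:
```python
from h import *
o=env.observe();print(o['position'],o['time_s'])
grab('wrist'); 
a=topdown('wrist',0.42,0.8,-0.42,0.0,0.0,0.0007)
a=cv2.resize(a,None,fx=1.05,fy=1.05)
cv2.imwrite('pics/top2.png',a[...,::-1]); print(a.shape)
W,s=world_all('wrist')
def box(x0,x1,y0,y1,z0,z1):
    m=(W[...,0]>x0)&(W[...,0]<x1)&(W[...,1]>y0)&(W[...,1]<y1)&(W[...,2]>z0)&(W[...,2]<z1)&(s['d']>0)
    P=W[m]
    if len(P)<5: return
    r=cv2.minAreaRect(P[:,:2].astype(np.float32)*1000); print(len(P),np.round(r[0],1),np.round(r[1],1),round(r[2],1),P[:,2].max())
for n,b in dict(pliers=(.52,.76,-.41,-.33,.006,.05),driver=(.52,.76,-.31,-.235,.006,.05),meas=(.35,.5,-.12,0,.055,.08),roll=(.4,.5,-.22,-.13,.012,.03),bench=(.5,.54,-.3,-.2,-.02,.02)).items(): print(n,end=' ');box(*b)
```

```text
[ 0.61456035 -0.27542714  0.3297605 ] 2.0
(570, 630, 3)
pliers 1943 [ 635.5 -369.4] [ 46.5 191. ] 89.2 0.017672469356540765
driver 1204 [ 632.6 -267.2] [190.1  26.3] 6.1 0.028003243111117626
meas 774 [442.6 -45.5] [54.4 39.4] 15.6 0.06763465711419842
roll 699 [ 463.4 -176.8] [58.  59.3] 2.6 0.02186096892220668
bench 1307 [ 520.  -249.9] [99.7 40. ] 90.0 0.0198096586300352
```

View pics/top2.png

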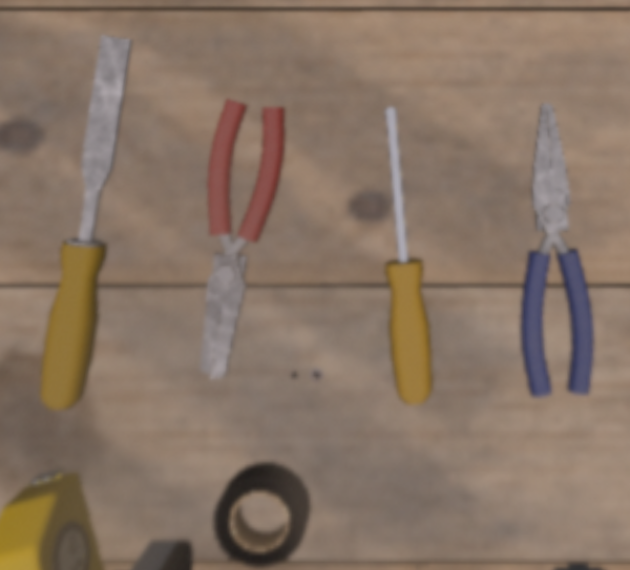

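Zoomed: chisel (85,220), red pliers (235,240), yellow_driver with thin round shank (405,255), blue long-nose pliers (555,250), small roll (262,513): identities confirmed. Now look at the tray.

servo_tool --steps '[{"tx": 0, "ty": 3, "tz": 0, "yaw": 0, "claw": 8.5}, {"tx": 0, "ty": 4.5, "tz": 0, "yaw": 0, "claw": 8.5}, {"tx": 0, "ty": 4.5, "tz": 0, "yaw": 0, "claw": 8.5}, {"tx": 0, "ty": 4.5, "tz": 0, "yaw": 0, "claw": 8.5}, {"tx": 0, "ty": 4.5, "tz": 0, "yaw": 0, "claw": 8.5}, {"tx": 0, "ty": 4.5, "tz": 0, "yaw": 0, "claw": 8.5}, {"tx": 0, "ty": 4.5, "tz": 0, "yaw": 0, "claw": 8.5}, {"tx": 0, "ty": 4.5, "tz": 0, "yaw": 0, "claw": 8.5}, {"tx": 0, "ty": 4.5, "tz": 0, "yaw": 0, "claw": 8.5}, {"tx": 0, "ty": 4.5, "tz": 0, "yaw": 0, "claw": 8.5}, {"tx": 0, "ty": 4, "tz": 0, "yaw": 0, "claw": 8.5}, {"tx": 0, "ty": 1, "tz": 0, "yaw": 0, "claw": 8.5}, {"tx": 0, "ty": 0, "tz": 0, "yaw": 0, "claw": 8.5}, {"tx": 0, "ty": 0, "tz": 0, "yaw": 0, "claw": 8.5}]'

```text
time_s: 3.45
position: [0.6152, 0.2091, 0.3307]
tool_rot: [[1.0, -0.002, 0.0], [-0.002, -1.0, -0.0], [0.0, 0.0, -1.0]]
ft_force: [0.8, -0.5, -0.4]
grip_width: 0.0851
gripper_force: 0.0
```

```bash
cp /tmp/wrist.npz /tmp/tools.npz
python3 - <<'E'
from h import *
W,s=world_all('tools')
def box(x0,x1,y0,y1,z0,z1):
    m=(W[...,0]>x0)&(W[...,0]<x1)&(W[...,1]>y0)&(W[...,1]<y1)&(W[...,2]>z0)&(W[...,2]<z1)&(s['d']>0)
    P=W[m][:,:2]; c=P.mean(0); w,v=np.linalg.eigh(np.cov(P.T)); a=v[:,1]*-np.sign(v[0,1]); n=np.array([-a[1],a[0]])
    q=np.c_[(P-c)@a,(P-c)@n]; lo,hi=np.percentile(q,[.2,99.8],axis=0); print('origin',c+a*(lo[0]+hi[0])/2,'size',hi-lo,'lateral range',lo[1],hi[1],'ydir',a,np.degrees(np.arctan2(a[1],a[0])))
    print(' grip pt',c+a*((lo[0]+hi[0])/2+.034))
box(.52,.76,-.41,-.33,.006,.05);box(.52,.76,-.31,-.235,.006,.05)
o=env.observe();print(o['position'],o['time_s'])
im=grab('wrist')
W,s=world_all('wrist')
hsv=cv2.cvtColor(im,cv2.COLOR_RGB2HSV)
m=cv2.inRange(hsv,(100,150,100),(125,255,255))
n,l,st,cc=cv2.connectedComponentsWithStats(m)
for i in range(1,n):
    if st[i,4]>800:
        ys,xs=np.where(l==i); P=pix_at_z('wrist',np.c_[xs,ys],.004)[:,:2]; r=cv2.minAreaRect((P*1000).astype(np.float32)); print(st[i],np.round(r[0],1),np.round(r[1],1),round(r[2],1),'z',np.median(W[l==i][:,2]))
a=topdown('wrist',0.44,0.74,0.0,0.45,0.004,0.0006); cv2.imwrite('pics/tray.png',a[...,::-1]); print(a.shape)
E
```

```text
origin [ 0.63522178 -0.36599849] size [0.18749567 0.04517859] lateral range -0.021922479230867056 0.023256106441371528 ydir [-0.99908306 -0.04281412] -177.54618152826674
 grip pt [ 0.60125296 -0.36745417]
origin [ 0.63283256 -0.2685357 ] size [0.18929985 0.02564307] lateral range -0.013021550903537942 0.012621523418120471 ydir [-0.9963826  -0.08498065] -175.125087787568
 grip pt [ 0.59895555 -0.27142505]
[0.61517674 0.20911404 0.33066401] 3.45
[ 369   99   42  130 4156] [589.6 100.7] [208.7  63.9] 1.4 z 0.007909753322178498
[ 302  101   38   65 2301] [642.7 209.5] [96.  55.1] 0.9 z 0.007948028465490198
[ 241  105   30  127 2270] [583.2 314. ] [204.9  40.8] 0.4 z 0.007849805402736137
[ 303  183   42   40 1313] [531.3 205.7] [67.6 68.3] 89.9 z 0.00788452484061064
(500, 751, 3)
```

View pics/tray.png

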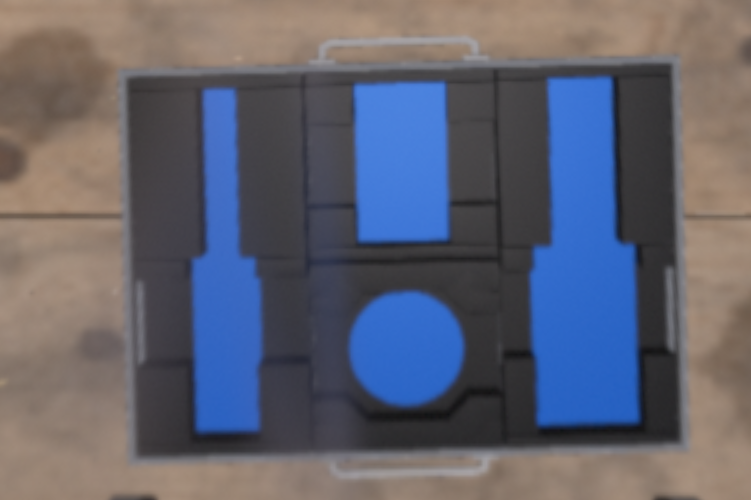

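Tray view: pliers recess (585,250) right bay, driver recess (225,260) left bay, measure recess rear (400,163), tape recess front (407,348); wide parts are towards the robot and tray yaw is about +1.3°. Go above the pliers.

servo_tool --steps '[{"tx": 0, "ty": -3, "tz": 0, "yaw": 0, "claw": 6.5}, {"tx": 0, "ty": -4.5, "tz": 0, "yaw": 0, "claw": 6.5}, {"tx": 0, "ty": -4.5, "tz": 0, "yaw": 0, "claw": 6.5}, {"tx": 0, "ty": -4.5, "tz": 0, "yaw": 0, "claw": 6.5}, {"tx": 0, "ty": -4.5, "tz": 0, "yaw": 0, "claw": 6.5}, {"tx": 0, "ty": -4.5, "tz": 0, "yaw": 0, "claw": 6.5}, {"tx": 0, "ty": -4.5, "tz": 0, "yaw": 0, "claw": 6.5}, {"tx": 0, "ty": -4.5, "tz": 0, "yaw": 0, "claw": 6.5}, {"tx": 0, "ty": -4.5, "tz": 0, "yaw": 0, "claw": 6.5}, {"tx": 0, "ty": -4.5, "tz": -1, "yaw": 0, "claw": 6.5}, {"tx": 0, "ty": -4.5, "tz": -2, "yaw": 0, "claw": 6.5}, {"tx": 0, "ty": -4.5, "tz": -2, "yaw": 0, "claw": 6.5}, {"tx": -0.3, "ty": -3.5, "tz": -3, "yaw": 1, "claw": 6.5}, {"tx": -0.5, "ty": -2, "tz": -3.5, "yaw": 1, "claw": 6.5}, {"tx": -0.5, "ty": -0.1, "tz": -4, "yaw": 0.6, "claw": 6.5}, {"tx": 0, "ty": 0, "tz": -4, "yaw": 0, "claw": 6.5}, {"tx": 0, "ty": 0, "tz": -3.5, "yaw": 0, "claw": 6.5}, {"tx": 0, "ty": 0, "tz": -2.5, "yaw": 0, "claw": 6.5}, {"tx": 0, "ty": 0, "tz": 0, "yaw": 0, "claw": 6.5}, {"tx": 0, "ty": 0, "tz": 0, "yaw": 0, "claw": 6.5}]'

```text
time_s: 5.5
position: [0.6017, -0.3715, 0.0764]
tool_rot: [[0.999, 0.044, 0.001], [0.044, -0.999, -0.001], [0.001, 0.001, -1.0]]
ft_force: [-0.0, 0.4, 1.5]
grip_width: 0.065
gripper_force: 0.0
```

Run:
```python
from h import *
o=env.observe();print(o['position'],o['tool_rot'],o['grip_width'],o['ft_force'])
im=grab('wrist'); cv2.imwrite('pics/g1.png',im[...,::-1])
W,s=world_all('wrist')
# finger tips: nearest points in the lower picture
for c0,c1 in((150,320),(320,500)):
    w=W[200:400,c0:c1].reshape(-1,3); dd=s['d'][200:400,c0:c1].ravel(); m=(dd>0)&(w[:,2]<.12)&(w[:,2]>.03)
    w=w[m]; print(len(w), np.percentile(w,[1,5,50],axis=0) if len(w) else '')
```

```text
[ 0.60167429 -0.37148903  0.07641375] [[ 9.99048366e-01  4.36112339e-02  6.50415039e-04]
 [ 4.36116965e-02 -9.99048302e-01 -7.14793170e-04]
 [ 6.18623028e-04  7.42478651e-04 -9.99999533e-01]] 0.06495264973388555 [-0.03863737  0.38845724  1.54722274]
5297 [[ 0.59048641 -0.34194042  0.06779185]
 [ 0.59399872 -0.3411968   0.07396695]
 [ 0.60789459 -0.33092551  0.11148618]]
6979 [[ 0.50104549 -0.46941768  0.04147287]
 [ 0.50832184 -0.46688857  0.04980375]
 [ 0.61016952 -0.41985185  0.10137542]]
```

View pics/g1.png

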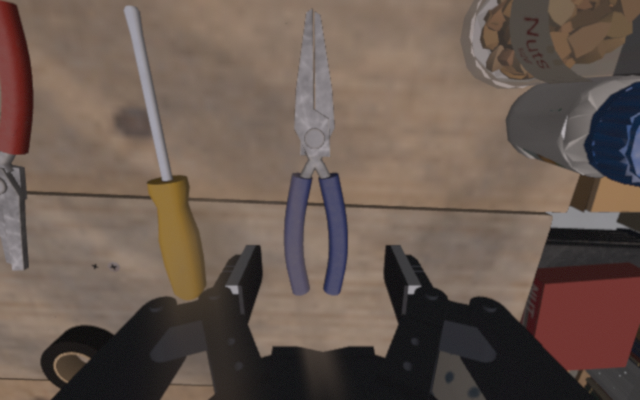

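The pliers' grips lie at (317,235), between the fingers (255 / 392) but slightly left; tips are about 12 mm ahead of the TCP at this opening. Shift +y 4 mm, descend and grip.

servo_tool --steps '[{"tx": 0, "ty": 0.4, "tz": -2, "yaw": 0, "claw": 6.5}, {"tx": 0, "ty": 0, "tz": -2, "yaw": 0, "claw": 6.5}, {"tx": 0, "ty": 0, "tz": -1.5, "yaw": 0, "claw": 6.5}, {"tx": 0, "ty": 0, "tz": -0.3, "yaw": 0, "claw": 6.5}, {"tx": 0, "ty": 0, "tz": 0, "yaw": 0, "claw": 6.5}, {"tx": 0, "ty": 0, "tz": 0, "yaw": 0, "claw": 4}, {"tx": 0, "ty": 0, "tz": 0, "yaw": 0, "claw": 4}, {"tx": 0, "ty": 0, "tz": 0, "yaw": 0, "claw": 4}, {"tx": 0, "ty": 0, "tz": 0, "yaw": 0, "claw": 4}, {"tx": 0, "ty": 0, "tz": 0, "yaw": 0, "claw": 4}]' --newtons 40

```text
time_s: 6.55
position: [0.6027, -0.3666, 0.0191]
tool_rot: [[0.999, 0.045, 0.002], [0.045, -0.999, -0.002], [0.002, 0.002, -1.0]]
ft_force: [-1.9, 0.5, 5.1]
grip_width: 0.0426
gripper_force: 40.2
```

servo_tool --steps '[{"tx": 0, "ty": 0, "tz": 2, "yaw": 0, "claw": 4}, {"tx": 0, "ty": 0, "tz": 3, "yaw": 0, "claw": 4}, {"tx": 0, "ty": 1, "tz": 3, "yaw": 0, "claw": 4}, {"tx": -0.5, "ty": 2.5, "tz": 2, "yaw": -0.7, "claw": 4}, {"tx": -0.5, "ty": 4, "tz": 0, "yaw": -0.6, "claw": 4}, {"tx": -0.5, "ty": 4, "tz": 0, "yaw": 0, "claw": 4}, {"tx": -0.5, "ty": 4, "tz": 0, "yaw": 0, "claw": 4}, {"tx": -0.5, "ty": 4, "tz": 0, "yaw": 0, "claw": 4}, {"tx": -0.5, "ty": 4, "tz": 0, "yaw": 0, "claw": 4}, {"tx": -0.5, "ty": 4, "tz": 0, "yaw": 0, "claw": 4}, {"tx": -0.5, "ty": 4, "tz": 0, "yaw": 0, "claw": 4}, {"tx": -0.5, "ty": 4, "tz": 0, "yaw": 0, "claw": 4}, {"tx": 0, "ty": 4, "tz": 0, "yaw": 0, "claw": 4}, {"tx": 0, "ty": 4, "tz": 0, "yaw": 0, "claw": 4}, {"tx": 0, "ty": 2.3, "tz": 0, "yaw": 0, "claw": 4}, {"tx": 0, "ty": 1, "tz": 0, "yaw": 0, "claw": 4}, {"tx": 0, "ty": 0, "tz": 0, "yaw": 0, "claw": 4}, {"tx": 0, "ty": 0, "tz": 0, "yaw": 0, "claw": 4}, {"tx": 0, "ty": 0, "tz": 0, "yaw": 0, "claw": 4}]'

```text
time_s: 8.45
position: [0.5573, 0.1005, 0.1173]
tool_rot: [[1.0, 0.021, -0.0], [0.021, -1.0, -0.0], [-0.0, 0.0, -1.0]]
ft_force: [0.4, -0.2, -2.1]
grip_width: 0.0429
gripper_force: 41.3
```

Run:
```python
from h import *
o=env.observe();print(o['position'],o['tool_rot'][:,0],o['grip_width'],o['ft_force'])
im=grab('wrist'); cv2.imwrite('pics/g2.png',im[...,::-1])
```

```text
[0.55734862 0.10051546 0.11732208] [ 9.99782219e-01  2.08689524e-02 -3.75498976e-05] 0.04288364322743603 [ 0.4205087  -0.19915541 -2.12417561]
```

View pics/g2.png

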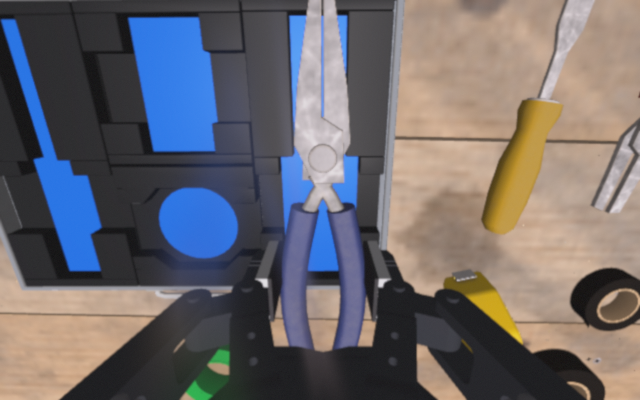

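The held pliers line up with the recess (jaws at (322,80) over the blue slot). Lower and release.

servo_tool --steps '[{"tx": 0, "ty": 0, "tz": -2, "yaw": 0, "claw": 4}, {"tx": 0, "ty": 0, "tz": -2.5, "yaw": 0, "claw": 4}, {"tx": 0, "ty": 0, "tz": -2, "yaw": 0, "claw": 4}, {"tx": 0, "ty": 0, "tz": -1.5, "yaw": 0, "claw": 4}, {"tx": 0, "ty": 0, "tz": -0.7, "yaw": 0, "claw": 4}, {"tx": 0, "ty": 0, "tz": -0.4, "yaw": 0, "claw": 4}, {"tx": 0, "ty": 0, "tz": -0.2, "yaw": 0, "claw": 4}, {"tx": 0, "ty": 0, "tz": 0, "yaw": 0, "claw": 4}, {"tx": 0, "ty": 0, "tz": 0, "yaw": 0, "claw": 4}]'

```text
time_s: 9.4
position: [0.5573, 0.1013, 0.026]
tool_rot: [[1.0, 0.022, 0.001], [0.022, -1.0, -0.001], [0.001, 0.001, -1.0]]
ft_force: [-4.5, -1.9, 8.2]
grip_width: 0.0428
gripper_force: 41.8
```

servo_tool --steps '[{"tx": 0, "ty": 0, "tz": 0, "yaw": 0, "claw": 5.6}, {"tx": 0, "ty": 0, "tz": 0, "yaw": 0, "claw": 5.6}, {"tx": 0, "ty": 0, "tz": 0.5, "yaw": 0, "claw": 5.6}, {"tx": 0, "ty": 0, "tz": 2, "yaw": 0, "claw": 5.6}, {"tx": 0, "ty": 0, "tz": 4, "yaw": 0, "claw": 5.6}, {"tx": 0, "ty": 0, "tz": 4, "yaw": 0, "claw": 5.6}, {"tx": 0, "ty": 0, "tz": 2, "yaw": 0, "claw": 5.6}, {"tx": 0, "ty": 0, "tz": 0, "yaw": 0, "claw": 5.6}]'

```text
time_s: 10.2
position: [0.5585, 0.1019, 0.1528]
tool_rot: [[1.0, 0.023, 0.007], [0.023, -1.0, -0.0], [0.007, 0.0, -1.0]]
ft_force: [0.4, -0.0, -0.4]
grip_width: 0.0561
gripper_force: 0.0
```

Run:
```python
from h import *
o=env.observe();print(o['position'])
im=grab('wrist'); cv2.imwrite('pics/g3.png',im[...,::-1])
W,s=world_all('wrist')
hsv=cv2.cvtColor(im,cv2.COLOR_RGB2HSV)
R=(W[...,0]>.47)&(W[...,0]<.71)&(W[...,1]>.05)&(W[...,1]<.15)
print('insert top z',np.median(W[R&(hsv[...,2]<70)&(W[...,2]<.04)][:,2]))
g=cv2.inRange(hsv,(105,60,60),(125,170,150))>0
print('grips z,xy',np.percentile(W[R&g&(W[...,2]<.05)],[5,50,95],axis=0))
st=(hsv[...,1]<60)&(hsv[...,2]>110)&R&(W[...,1]>.08)&(W[...,1]<.12)
print('steel',np.percentile(W[st],[5,50,95],axis=0))
```

```text
[0.55848423 0.10185953 0.15282447]
insert top z 0.020956433934169183
grips z,xy [[0.50102441 0.07828222 0.00786626]
 [0.54174525 0.1096906  0.0205974 ]
 [0.64602819 0.14511537 0.0223404 ]]
steel [[0.48123394 0.08987547 0.01385723]
 [0.64099594 0.10178257 0.01976242]
 [0.70359298 0.11189197 0.27750581]]
```

View pics/g3.png

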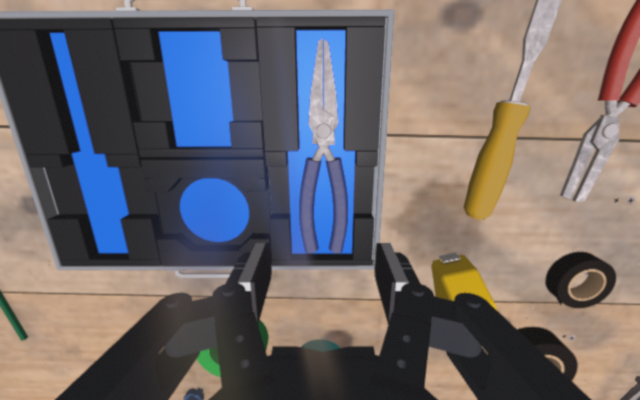

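Pliers seated in their recess ((322,150), even margins all round). Now the screwdriver.

servo_tool --steps '[{"tx": 0, "ty": -2, "tz": 0, "yaw": 0, "claw": 4.6}, {"tx": 0.5, "ty": -4, "tz": 0, "yaw": 0, "claw": 4.6}, {"tx": 0.5, "ty": -4.5, "tz": 0, "yaw": 0, "claw": 4.6}, {"tx": 0.5, "ty": -4.5, "tz": 0, "yaw": 0, "claw": 4.6}, {"tx": 0.5, "ty": -4.5, "tz": 0, "yaw": 0, "claw": 4.6}, {"tx": 0.5, "ty": -4.5, "tz": 0, "yaw": 1, "claw": 4.6}, {"tx": 0.5, "ty": -4.5, "tz": 0, "yaw": 1, "claw": 4.6}, {"tx": 0.5, "ty": -4.5, "tz": 0, "yaw": 1, "claw": 4.6}, {"tx": 0.4, "ty": -3, "tz": -2, "yaw": 0.6, "claw": 4.6}, {"tx": 0, "ty": -1.3, "tz": -3, "yaw": 0, "claw": 4.6}, {"tx": 0, "ty": 0, "tz": -2.5, "yaw": 0, "claw": 4.6}, {"tx": 0, "ty": 0, "tz": 0, "yaw": 0, "claw": 4.6}, {"tx": 0, "ty": 0, "tz": 0, "yaw": 0, "claw": 4.6}]'

```text
time_s: 11.55
position: [0.5961, -0.2709, 0.0739]
tool_rot: [[0.996, 0.085, -0.001], [0.085, -0.996, 0.001], [-0.001, -0.001, -1.0]]
ft_force: [-0.3, 0.7, 0.4]
grip_width: 0.046
gripper_force: 0.0
```

Run:
```python
from h import *
o=env.observe();print(o['position'],o['tool_rot'][:,0])
im=grab('wrist')
W,s=world_all('wrist')
hsv=cv2.cvtColor(im,cv2.COLOR_RGB2HSV)
m=(cv2.inRange(hsv,(15,150,80),(30,255,255))>0)&(W[...,0]>.5)&(W[...,0]<.65)&(abs(W[...,1]+.27)<.05)&(W[...,2]<.05)
P=W[m]; print(len(P),np.percentile(P,[1,50,99],axis=0))
for x in(.585,.595,.605): q=P[abs(P[:,0]-x)<.004]; print(x,np.percentile(q[:,1],[1,99]) if len(q) else '')
```

```text
[ 0.59606318 -0.27086193  0.07385653] [ 0.99634407  0.08542237 -0.00123151]
3205 [[ 0.54608503 -0.28534609  0.01736509]
 [ 0.59264112 -0.27333701  0.02377955]
 [ 0.62795049 -0.25976525  0.02713983]]
0.585 [-0.28454915 -0.26174341]
0.595 [-0.28314941 -0.26138795]
0.605 [-0.28060504 -0.26172209]
```

servo_tool --steps '[{"tx": 0.2, "ty": -0.1, "tz": -2, "yaw": 0, "claw": 4.6}, {"tx": 0, "ty": 0, "tz": -1.7, "yaw": 0, "claw": 4.6}, {"tx": 0, "ty": 0, "tz": -1, "yaw": 0, "claw": 4.6}, {"tx": 0, "ty": 0, "tz": -0.5, "yaw": 0, "claw": 4.6}, {"tx": 0, "ty": 0, "tz": 0, "yaw": 0, "claw": 4.6}, {"tx": 0, "ty": 0, "tz": 0, "yaw": 0, "claw": 2}, {"tx": 0, "ty": 0, "tz": 0, "yaw": 0, "claw": 2}, {"tx": 0, "ty": 0, "tz": 0, "yaw": 0, "claw": 2}, {"tx": 0, "ty": 0, "tz": 0, "yaw": 0, "claw": 2}, {"tx": 0, "ty": 0, "tz": 0, "yaw": 0, "claw": 2}]' --newtons 40

```text
time_s: 12.6
position: [0.5986, -0.2724, 0.0235]
tool_rot: [[0.996, 0.085, 0.002], [0.085, -0.996, -0.001], [0.001, 0.001, -1.0]]
ft_force: [-0.8, 0.7, 6.8]
grip_width: 0.0243
gripper_force: 39.6
```

servo_tool --steps '[{"tx": 0, "ty": 0, "tz": 2, "yaw": 0, "claw": 2}, {"tx": 0, "ty": 0, "tz": 3.5, "yaw": 0, "claw": 2}, {"tx": 0, "ty": 2, "tz": 3, "yaw": 0, "claw": 2}, {"tx": -0.5, "ty": 3.5, "tz": 1.5, "yaw": 0, "claw": 2}, {"tx": -0.5, "ty": 4.5, "tz": 0, "yaw": 0, "claw": 2}, {"tx": -0.5, "ty": 4.5, "tz": 0, "yaw": -1, "claw": 2}, {"tx": -0.5, "ty": 4.5, "tz": 0, "yaw": -1, "claw": 2}, {"tx": -0.5, "ty": 4.5, "tz": 0, "yaw": -1, "claw": 2}, {"tx": -0.5, "ty": 4.5, "tz": 0, "yaw": -0.6, "claw": 2}, {"tx": -0.5, "ty": 4.5, "tz": 0, "yaw": 0, "claw": 2}, {"tx": -0.5, "ty": 4.5, "tz": 0, "yaw": 0, "claw": 2}, {"tx": -0.5, "ty": 4.5, "tz": 0, "yaw": 0, "claw": 2}, {"tx": -0.3, "ty": 4.5, "tz": 0, "yaw": 0, "claw": 2}, {"tx": 0, "ty": 4.5, "tz": 0, "yaw": 0, "claw": 2}, {"tx": 0, "ty": 4, "tz": 0, "yaw": 0, "claw": 2}, {"tx": 0, "ty": 2.5, "tz": 0, "yaw": 0, "claw": 2}, {"tx": 0, "ty": 1.5, "tz": 0, "yaw": 0, "claw": 2}, {"tx": 0, "ty": 0, "tz": 0, "yaw": 0, "claw": 2}, {"tx": 0, "ty": 0, "tz": 0, "yaw": 0, "claw": 2}]'

```text
time_s: 14.5
position: [0.5503, 0.3119, 0.1222]
tool_rot: [[1.0, 0.022, -0.0], [0.022, -1.0, -0.001], [-0.0, 0.001, -1.0]]
ft_force: [0.1, -0.7, -1.4]
grip_width: 0.0239
gripper_force: 39.8
```

Run:
```python
from h import *
o=env.observe();print(o['position'],o['tool_rot'][:,0],o['grip_width'],o['ft_force'])
im=grab('wrist'); cv2.imwrite('pics/g4.png',im[...,::-1])
```

```text
[0.55027168 0.31187218 0.12217236] [ 9.99756595e-01  2.20591448e-02 -3.81674379e-04] 0.023891032651839977 [ 0.07445135 -0.72911658 -1.37343214]
```

View pics/g4.png

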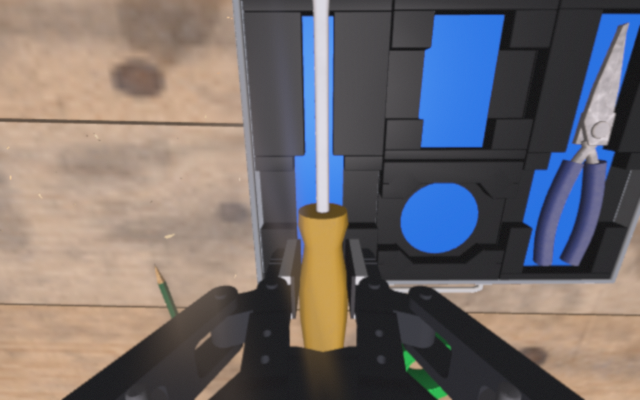

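The driver lies over its recess: shank at column 321, slot 303–333. Lower it.

servo_tool --steps '[{"tx": 0, "ty": 0.1, "tz": -2, "yaw": 0, "claw": 2}, {"tx": 0, "ty": 0, "tz": -2.5, "yaw": 0, "claw": 2}, {"tx": 0, "ty": 0, "tz": -2, "yaw": 0, "claw": 2}, {"tx": 0, "ty": 0, "tz": -1.5, "yaw": 0, "claw": 2}, {"tx": 0, "ty": 0, "tz": -0.8, "yaw": 0, "claw": 2}, {"tx": 0, "ty": 0, "tz": -0.5, "yaw": 0, "claw": 2}, {"tx": 0, "ty": 0, "tz": -0.2, "yaw": 0, "claw": 2}, {"tx": 0, "ty": 0, "tz": 0, "yaw": 0, "claw": 2}, {"tx": 0, "ty": 0, "tz": 0, "yaw": 0, "claw": 2}]'

```text
time_s: 15.45
position: [0.5505, 0.3129, 0.0304]
tool_rot: [[1.0, 0.022, 0.002], [0.022, -1.0, -0.001], [0.002, 0.001, -1.0]]
ft_force: [-7.5, -4.8, 17.9]
grip_width: 0.0244
gripper_force: 41.6
```

servo_tool --steps '[{"tx": 0, "ty": 0, "tz": 0.1, "yaw": 0, "claw": 4}, {"tx": 0, "ty": 0, "tz": 0, "yaw": 0, "claw": 4}, {"tx": 0, "ty": 0, "tz": 0.5, "yaw": 0, "claw": 4}, {"tx": 0, "ty": 0, "tz": 2, "yaw": 0, "claw": 4}, {"tx": 0, "ty": 0, "tz": 4, "yaw": 0, "claw": 4}, {"tx": 0, "ty": 0, "tz": 4, "yaw": 0, "claw": 4}, {"tx": 0, "ty": 0, "tz": 2, "yaw": 0, "claw": 4}, {"tx": 0, "ty": 0, "tz": 0, "yaw": 0, "claw": 4}]'

```text
time_s: 16.25
position: [0.5514, 0.3142, 0.157]
tool_rot: [[1.0, 0.022, 0.006], [0.022, -1.0, 0.002], [0.006, -0.002, -1.0]]
ft_force: [-0.1, -0.5, -1.2]
grip_width: 0.0399
gripper_force: 0.0
```

Run:
```python
from h import *
o=env.observe();print(o['position'])
im=grab('wrist')
W,s=world_all('wrist')
hsv=cv2.cvtColor(im,cv2.COLOR_RGB2HSV)
R=(W[...,0]>.47)&(W[...,0]<.71)&(W[...,1]>.26)&(W[...,1]<.36)&(W[...,2]<.06)
print('insert top z',np.median(W[R&(hsv[...,2]<70)][:,2]),'blue',np.median(W[R&(cv2.inRange(hsv,(100,180,120),(125,255,255))>0)][:,2]))
y=R&(cv2.inRange(hsv,(15,150,80),(30,255,255))>0); print('handle',np.percentile(W[y],[1,50,99],axis=0))
st=(hsv[...,1]<70)&(hsv[...,2]>110)&R&(abs(W[...,1]-.315)<.02)
print('shank',np.percentile(W[st],[2,50,98],axis=0))
a=im[0:330,150:470]; cv2.imwrite('pics/g5.png',cv2.resize(a,None,fx=1.7,fy=1.7)[...,::-1])
```

```text
[0.55136724 0.31422495 0.15704511]
insert top z 0.02082797824988125 blue 0.007917338225532256
handle [[0.49201639 0.30044119 0.02433657]
 [0.53922907 0.31141603 0.03078729]
 [0.58013179 0.32194719 0.03424576]]
shank [[ 4.72761390e-01  2.96813168e-01 -3.96874094e-04]
 [ 6.55746159e-01  3.14192671e-01  2.16109737e-02]
 [ 7.09368551e-01  3.33510603e-01  2.47230017e-02]]
```

View pics/g5.png

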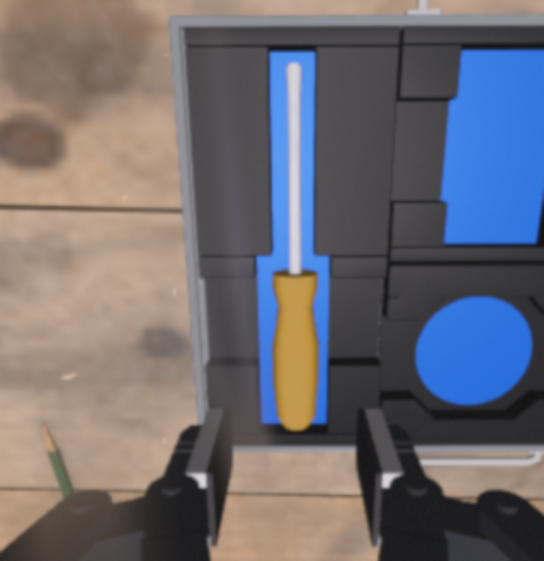

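Run:
```python
from h import *
def prof(name,o,a):
    W,s=world_all(name); n=np.array([-a[1],a[0]])
    P=W.reshape(-1,3); u=(P[:,:2]-o)@a; v=(P[:,:2]-o)@n
    for c in(-85,-60,-40,-20,15,30,45,60,75,90):
        m=(abs(u*1000-c)<5)&(abs(v)<.012)&(P[:,2]<.06); b=(abs(u*1000-c)<5)&(abs(v)>.025)&(abs(v)<.04)&(P[:,2]<.06)
        print(c,m.sum(),np.round([np.percentile(P[m][:,2],93)*1000,np.median(P[b][:,2])*1000],1), end=' | ')
    print()
a=np.array([-.99638,-.08498]);prof('tools',np.array([.6328,-.2685]),a)
a=np.array([-.9997,-.022]);prof('wrist',np.array([.585,.3135]),a)
```

```text
-85 129 [14.9  0.6] | -60 118 [15.4  0.6] | -40 110 [16.   0.7] | -20 109 [15.9  0.6] | 15 96 [25.5  0.6] | 30 104 [24.   0.2] | 45 104 [26.6  0.3] | 60 100 [27.2  0.3] | 75 93 [26.8  0.1] | 90 66 [25.6  0.1] | 
-85 401 [22.4 21.6] | -60 357 [22.6 21.6] | -40 320 [22.6 21.6] | -20 311 [23.  21.5] | 15 259 [32.1  7.6] | 30 279 [31.5  7.6] | 45 274 [33.7  7.5] | 60 254 [34.1 20. ] | 75 222 [33.5 21.7] | 90 134 [32.7 21.6] |
```

Driver profile is 6.9 mm above its bench profile uniformly (4 mm floor + 3 mm camera bias): seated level, wholly in its recess. Now the tape measure.

servo_tool --steps '[{"tx": -0.5, "ty": -2, "tz": 2, "yaw": 0, "claw": 8}, {"tx": -1, "ty": -3.5, "tz": 2, "yaw": 0, "claw": 8}, {"tx": -1.5, "ty": -4, "tz": 2, "yaw": 0, "claw": 8}, {"tx": -1.5, "ty": -4, "tz": 2, "yaw": 0, "claw": 8}, {"tx": -1.5, "ty": -4, "tz": 1, "yaw": 0, "claw": 8}, {"tx": -1.5, "ty": -4, "tz": 0, "yaw": 0, "claw": 8}, {"tx": -1.5, "ty": -4, "tz": 0, "yaw": 0, "claw": 8}, {"tx": -1.5, "ty": -4, "tz": 0, "yaw": 0, "claw": 8}, {"tx": -1.5, "ty": -4, "tz": 0, "yaw": 0, "claw": 8}, {"tx": -1, "ty": -3, "tz": 0, "yaw": 0, "claw": 8}, {"tx": 0, "ty": -1, "tz": 0, "yaw": 0, "claw": 8}, {"tx": 0, "ty": 0, "tz": 0, "yaw": 0, "claw": 8}, {"tx": 0, "ty": 0, "tz": 0, "yaw": 0, "claw": 8}]'

```text
time_s: 17.6
position: [0.4203, -0.0605, 0.2428]
tool_rot: [[1.0, 0.023, -0.001], [0.023, -1.0, 0.001], [-0.001, -0.001, -1.0]]
ft_force: [0.8, 0.1, 0.6]
grip_width: 0.0801
gripper_force: 0.0
```

Run:
```python
from h import *
o=env.observe();print(o['position'])
im=grab('wrist'); cv2.imwrite('pics/g6.png',im[...,::-1])
W,s=world_all('wrist')
def rect(m):
    P=W[m]; r=cv2.minAreaRect(P[:,:2].astype(np.float32)*1000); print(len(P),np.round(r[0],1),np.round(r[1],1),round(r[2],1),P[:,2].max())
R=(W[...,0]>.36)&(W[...,0]<.53)&(W[...,1]>-.12)&(W[...,1]<.03)
for z in(.012,.03,.045,.055,.062): rect(R&(W[...,2]>z)&(W[...,2]<.09))
R=(W[...,0]>.41)&(W[...,0]<.53)&(W[...,1]>-.24)&(W[...,1]<-.12)
rect(R&(W[...,2]>.014)&(W[...,2]<.04))
```

```text
[ 0.42031862 -0.06051556  0.24275797]
2693 [416.5 -64.1] [153.2  54.8] 32.4 0.06750852353095299
2480 [446.  -45.6] [75.3 40. ] 14.8 0.06750852353095299
2160 [442.3 -46.7] [67.6 39.9] 15.3 0.06750852353095299
1768 [442.6 -46.3] [55.6 39.4] 15.8 0.06750852353095299
1311 [442.5 -45.6] [43.  37.7] 15.3 0.06750852353095299
1461 [ 462.3 -177.1] [58.3 59.6] 1.2 0.021362596773425946
```

View pics/g6.png

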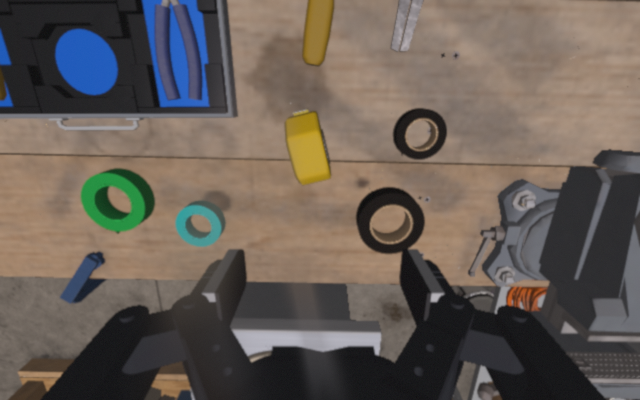

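The measure is at (307,147), long axis 15.4°, base centre about (0.448,-0.045); small roll (420,134) at (0.462,-0.177), the larger one at (390,220). Grip the measure.

servo_tool --steps '[{"tx": 1.4, "ty": 0.8, "tz": -2, "yaw": 4.7, "claw": 6.2}, {"tx": 1.4, "ty": 0.7, "tz": -3, "yaw": 4.7, "claw": 6.2}, {"tx": 0, "ty": 0, "tz": -3, "yaw": 4.7, "claw": 6.2}, {"tx": 0, "ty": 0, "tz": -3, "yaw": 0, "claw": 6.2}, {"tx": 0, "ty": 0, "tz": -2, "yaw": 0, "claw": 6.2}, {"tx": 0, "ty": 0, "tz": -2, "yaw": 0, "claw": 6.2}, {"tx": 0, "ty": 0, "tz": -2, "yaw": 0, "claw": 6.2}, {"tx": 0, "ty": 0, "tz": -2, "yaw": 0, "claw": 6.2}, {"tx": 0, "ty": 0, "tz": -1.8, "yaw": 0, "claw": 6.2}, {"tx": 0, "ty": 0, "tz": 0, "yaw": 0, "claw": 6.2}, {"tx": 0, "ty": 0, "tz": 0, "yaw": 0, "claw": 3.6}, {"tx": 0, "ty": 0, "tz": 0, "yaw": 0, "claw": 3.6}, {"tx": 0, "ty": 0, "tz": 0, "yaw": 0, "claw": 3.6}, {"tx": 0, "ty": 0, "tz": 0, "yaw": 0, "claw": 3.6}, {"tx": 0, "ty": 0, "tz": 0, "yaw": 0, "claw": 3.6}]' --newtons 40

```text
time_s: 19.15
position: [0.4486, -0.046, 0.0361]
tool_rot: [[0.964, 0.265, 0.002], [0.265, -0.964, 0.0], [0.001, 0.0, -1.0]]
ft_force: [0.4, 3.6, 6.2]
grip_width: 0.0374
gripper_force: 41.0
```

servo_tool --steps '[{"tx": 0, "ty": 0, "tz": 2, "yaw": 0, "claw": 3.6}, {"tx": 0, "ty": 0, "tz": 4, "yaw": 0, "claw": 3.6}, {"tx": 1, "ty": 1, "tz": 4, "yaw": 0, "claw": 3.6}, {"tx": 2.5, "ty": 3, "tz": 1, "yaw": -3, "claw": 3.6}, {"tx": 2.5, "ty": 3.5, "tz": 0, "yaw": -4, "claw": 3.6}, {"tx": 2.5, "ty": 3.5, "tz": 0, "yaw": -4, "claw": 3.6}, {"tx": 2.5, "ty": 3.5, "tz": 0, "yaw": -3.1, "claw": 3.6}, {"tx": 2.5, "ty": 3.5, "tz": 0, "yaw": 0, "claw": 3.6}, {"tx": 2.5, "ty": 3.5, "tz": 0, "yaw": 0, "claw": 3.6}, {"tx": 2, "ty": 2.5, "tz": 0, "yaw": 0, "claw": 3.6}, {"tx": 1.5, "ty": 1.5, "tz": 0, "yaw": 0, "claw": 3.6}, {"tx": 0, "ty": 0, "tz": 0, "yaw": 0, "claw": 3.6}, {"tx": 0, "ty": 0, "tz": 0, "yaw": 0, "claw": 3.6}, {"tx": 0, "ty": 0, "tz": 0, "yaw": 0, "claw": 3.6}]'

```text
time_s: 20.55
position: [0.6426, 0.208, 0.1453]
tool_rot: [[1.0, 0.022, -0.001], [0.022, -1.0, -0.0], [-0.001, 0.0, -1.0]]
ft_force: [-0.5, 0.6, -2.4]
grip_width: 0.0378
gripper_force: 41.1
```

Run:
```python
from h import *
o=env.observe();print(o['position'],o['tool_rot'][:,0],o['grip_width'])
grab('side'); grab('wrist')
W,s=world_all('wrist')
R=(W[...,0]>.56)&(W[...,0]<.73)&(abs(W[...,1]-.21)<.06)&(W[...,2]>.11)
P=W[R]
hsv=cv2.cvtColor(s['im'],cv2.COLOR_RGB2HSV); y=R&(cv2.inRange(hsv,(15,130,80),(32,255,255))>0)
P=W[y]; r=cv2.minAreaRect(P[:,:2].astype(np.float32)*1000); print(len(P),r,P[:,2].min(),P[:,2].max())
b=np.vstack([cv2.resize(s['im'],(560,350))[...,::-1]])
a=np.load('/tmp/side.npz')['im'][150:330,190:350]
b=np.hstack([cv2.resize(s['im'],(480,300))[...,::-1],cv2.resize(a,(267,300))[...,::-1]])
cv2.imwrite('pics/g7.png',b)
```

```text
[0.6426481  0.20800158 0.14526756] [ 9.99763652e-01  2.17244204e-02 -8.30556519e-04] 0.037789353399989706
14028 ((675.2623901367188, 205.7612762451172), (102.54690551757812, 39.399085998535156), 0.6768673658370972) 0.11202554948991492 0.2695529140452573
```

View pics/g7.png

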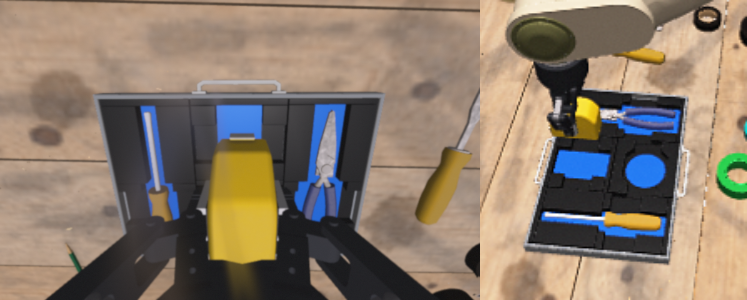

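Run:
```python
from h import *
W,s=world_all('wrist')
R=(W[...,0]>.56)&(W[...,0]<.75)&(abs(W[...,1]-.208)<.03)&(W[...,2]>.105)
for z in(.11,.12,.13,.14,.15,.16,.17):
    P=W[R&(abs(W[...,2]-z)<.005)]; 
    if len(P): print(z,len(P),np.percentile(P[:,0],[2,98]),np.percentile(P[:,1],[2,98]))
```

```text
0.11 114 [0.67604619 0.68310482] [0.19051443 0.22415941]
0.12 610 [0.67591731 0.683127  ] [0.19015759 0.2241109 ]
0.13 486 [0.65404549 0.67918425] [0.18283731 0.22978287]
0.14 1327 [0.64995508 0.67895945] [0.17920752 0.23649189]
0.15 2130 [0.64991027 0.67568413] [0.18126342 0.23636515]
0.16 2539 [0.65020831 0.6698402 ] [0.18183198 0.2341428 ]
0.17 8020 [0.62835841 0.66343592] [0.18341459 0.2310618 ]
```

Front end is exactly 40 mm ahead of the TCP, so the hold is centred. Lower.

servo_tool --steps '[{"tx": 0.1, "ty": 0.15, "tz": -2, "yaw": 0, "claw": 3.6}, {"tx": 0, "ty": 0, "tz": -2.5, "yaw": 0, "claw": 3.6}, {"tx": 0, "ty": 0, "tz": -2.5, "yaw": 0, "claw": 3.6}, {"tx": 0, "ty": 0, "tz": -1.5, "yaw": 0, "claw": 3.6}, {"tx": 0, "ty": 0, "tz": -0.8, "yaw": 0, "claw": 3.6}, {"tx": 0, "ty": 0, "tz": -0.6, "yaw": 0, "claw": 3.6}, {"tx": 0, "ty": 0, "tz": -0.5, "yaw": 0, "claw": 3.6}, {"tx": 0, "ty": 0, "tz": 0, "yaw": 0, "claw": 3.6}, {"tx": 0, "ty": 0, "tz": 0, "yaw": 0, "claw": 3.6}]'

```text
time_s: 21.55
position: [0.6446, 0.2102, 0.0431]
tool_rot: [[1.0, 0.022, 0.002], [0.022, -1.0, 0.0], [0.002, -0.0, -1.0]]
ft_force: [-3.3, -1.5, 6.4]
grip_width: 0.0376
gripper_force: 42.0
```

servo_tool --steps '[{"tx": 0, "ty": 0, "tz": 0, "yaw": 0, "claw": 5.5}, {"tx": 0, "ty": 0, "tz": 0, "yaw": 0, "claw": 5.5}, {"tx": 0, "ty": 0, "tz": 1, "yaw": 0, "claw": 5.5}, {"tx": 0, "ty": 0, "tz": 3, "yaw": 0, "claw": 5.5}, {"tx": 0, "ty": 0, "tz": 4, "yaw": 0, "claw": 5.5}, {"tx": 0, "ty": 0, "tz": 4, "yaw": 0, "claw": 5.5}, {"tx": -1, "ty": -1, "tz": 4, "yaw": 0, "claw": 8}, {"tx": -2.5, "ty": -3, "tz": 2, "yaw": 0, "claw": 8}, {"tx": 0, "ty": 0, "tz": 0, "yaw": 0, "claw": 8}, {"tx": 0, "ty": 0, "tz": 0, "yaw": 0, "claw": 8}]'

```text
time_s: 22.55
position: [0.6091, 0.1701, 0.2224]
tool_rot: [[1.0, 0.022, 0.002], [0.022, -1.0, 0.0], [0.002, -0.0, -1.0]]
ft_force: [-0.2, -0.3, -0.1]
grip_width: 0.0799
gripper_force: 0.0
```

Run:
```python
from h import *
o=env.observe();print(o['position'])
grab('wrist'); W,s=world_all('wrist')
R=(W[...,0]>.56)&(W[...,0]<.73)&(abs(W[...,1]-.21)<.06)
for z in(.03,.045,.055,.062):
    P=W[R&(W[...,2]>z)&(W[...,2]<.1)]; r=cv2.minAreaRect(P[:,:2].astype(np.float32)*1000); print(len(P),np.round(r[0],1),np.round(r[1],1),round(r[2],1),P[:,2].max())
# blue floor extents of the measure and tape recess
hsv=cv2.cvtColor(s['im'],cv2.COLOR_RGB2HSV); b=cv2.inRange(hsv,(100,180,120),(125,255,255))>0
P=W[b&(abs(W[...,0]-.532)<.045)&(abs(W[...,1]-.206)<.045)]; print('disc',cv2.minEnclosingCircle(P[:,:2].astype(np.float32)*1000),cv2.minAreaRect(P[:,:2].astype(np.float32)*1000))
P=W[R&b&(W[...,0]>.585)&(abs(W[...,1]-.21)<.04)]; print('blue',P[:,:2].min(0),P[:,:2].max(0))
```

```text
[0.60914642 0.17005361 0.22244879]
3087 [643.5 207.3] [74.6 40.1] 1.1 0.07487483459298977
2841 [641.4 207.3] [70.4 40.1] 1.1 0.07487483459298977
2519 [639.2 207.2] [64.4 40. ] 1.5 0.07487483459298977
2148 [639.4 207.6] [55.9 39.3] 1.5 0.07487483459298977
disc ((532.13232421875, 206.32794189453125), 33.76111602783203) ((535.0396728515625, 206.87905883789062), (58.34779357910156, 66.79208374023438), 3.66743540763855)
blue [0.59728054 0.18294374] [0.60891308 0.18779248]
```

Measure's top rose 7.4 mm against the bench (4 mm floor + about 3 mm bias), aligned and centred: seated. Tape recess centre (0.532,0.206). Now the roll.

servo_tool --steps '[{"tx": -0.5, "ty": -2, "tz": 0, "yaw": 0, "claw": 8.3}, {"tx": -1.5, "ty": -4, "tz": 0, "yaw": 0, "claw": 8.3}, {"tx": -1.8, "ty": -4, "tz": 0, "yaw": 0, "claw": 8.3}, {"tx": -1.8, "ty": -4, "tz": 0, "yaw": 0, "claw": 8.3}, {"tx": -1.8, "ty": -4, "tz": 0, "yaw": 0, "claw": 8.3}, {"tx": -1.8, "ty": -4, "tz": -1, "yaw": 0, "claw": 8.3}, {"tx": -1.8, "ty": -4, "tz": -2, "yaw": 0, "claw": 8.3}, {"tx": -1.8, "ty": -4, "tz": -2, "yaw": 0, "claw": 8.3}, {"tx": -1.4, "ty": -3, "tz": -3, "yaw": 0, "claw": 8.3}, {"tx": -0.4, "ty": -1.7, "tz": -3, "yaw": 0, "claw": 8.3}, {"tx": 0, "ty": 0, "tz": -2.5, "yaw": 0, "claw": 8.3}, {"tx": 0, "ty": 0, "tz": 0, "yaw": 0, "claw": 8.3}, {"tx": 0, "ty": 0, "tz": 0, "yaw": 0, "claw": 8.3}]'

```text
time_s: 23.9
position: [0.4637, -0.1764, 0.0862]
tool_rot: [[1.0, 0.023, -0.001], [0.023, -1.0, 0.001], [-0.001, -0.001, -1.0]]
ft_force: [-0.1, 0.1, -0.4]
grip_width: 0.0826
gripper_force: 0.0
```

Run:
```python
from h import *
o=env.observe();print(o['position'])
grab('wrist'); W,s=world_all('wrist')
cv2.imwrite('pics/g8.png',s['im'][...,::-1])
P=W[(abs(W[...,0]-.4625)<.05)&(abs(W[...,1]+.177)<.038)&(W[...,2]>.012)&(W[...,2]<.03)]; print(len(P),cv2.minEnclosingCircle(P[:,:2].astype(np.float32)*1000),P.min(0),P.max(0))
```

```text
[ 0.46368255 -0.17638941  0.08618331]
3750 ((461.9090270996094, -176.03919982910156), 30.868453979492188) [ 0.43219212 -0.20657456  0.01201192] [ 0.49232549 -0.14785752  0.0210458 ]
```

View pics/g8.png

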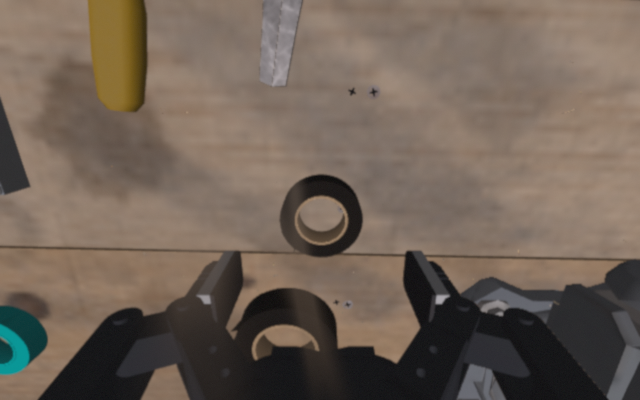

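The small roll (321,215) sits centred between the fingers (radius 31 mm measured); the larger roll (287,330) stays clear. Grip it.

servo_tool --steps '[{"tx": -0.15, "ty": 0, "tz": -2, "yaw": 0, "claw": 8.3}, {"tx": 0, "ty": 0, "tz": -2, "yaw": 0, "claw": 8.3}, {"tx": 0, "ty": 0, "tz": -2, "yaw": 0, "claw": 8.3}, {"tx": 0, "ty": 0, "tz": -0.8, "yaw": 0, "claw": 8.3}, {"tx": 0, "ty": 0, "tz": 0, "yaw": 0, "claw": 8.3}, {"tx": 0, "ty": 0, "tz": 0, "yaw": 0, "claw": 5.5}, {"tx": 0, "ty": 0, "tz": 0, "yaw": 0, "claw": 5.5}, {"tx": 0, "ty": 0, "tz": 0, "yaw": 0, "claw": 5.5}, {"tx": 0, "ty": 0, "tz": 0, "yaw": 0, "claw": 5.5}, {"tx": 0, "ty": 0, "tz": 0, "yaw": 0, "claw": 5.5}, {"tx": 0, "ty": 0, "tz": 0, "yaw": 0, "claw": 5.5}]' --newtons 30

```text
time_s: 25.05
position: [0.4623, -0.1769, 0.0197]
tool_rot: [[1.0, 0.023, 0.002], [0.023, -1.0, -0.001], [0.002, 0.001, -1.0]]
ft_force: [-1.1, 0.8, 5.8]
grip_width: 0.0577
gripper_force: 31.2
```

servo_tool --steps '[{"tx": 0, "ty": 0, "tz": 2, "yaw": 0, "claw": 5.5}, {"tx": 0, "ty": 0, "tz": 4, "yaw": 0, "claw": 5.5}, {"tx": 0, "ty": 1.5, "tz": 4, "yaw": 0, "claw": 5.5}, {"tx": 0.5, "ty": 3.5, "tz": 1, "yaw": 0, "claw": 5.5}, {"tx": 1, "ty": 4.5, "tz": 0, "yaw": 0, "claw": 5.5}, {"tx": 1, "ty": 4.5, "tz": 0, "yaw": 0, "claw": 5.5}, {"tx": 1, "ty": 4.5, "tz": 0, "yaw": 0, "claw": 5.5}, {"tx": 1, "ty": 4.5, "tz": 0, "yaw": 0, "claw": 5.5}, {"tx": 1, "ty": 4.5, "tz": 0, "yaw": 0, "claw": 5.5}, {"tx": 1, "ty": 4.5, "tz": 0, "yaw": 0, "claw": 5.5}, {"tx": 0.5, "ty": 3.5, "tz": 0, "yaw": 0, "claw": 5.5}, {"tx": 0, "ty": 2, "tz": 0, "yaw": 0, "claw": 5.5}, {"tx": 0, "ty": 0.8, "tz": 0, "yaw": 0, "claw": 5.5}, {"tx": 0, "ty": 0, "tz": 0, "yaw": 0, "claw": 5.5}, {"tx": 0, "ty": 0, "tz": 0, "yaw": 0, "claw": 5.5}, {"tx": 0, "ty": 0, "tz": 0, "yaw": 0, "claw": 5.5}]'

```text
time_s: 26.65
position: [0.5318, 0.2051, 0.1285]
tool_rot: [[1.0, 0.021, 0.0], [0.021, -1.0, -0.0], [0.0, 0.0, -1.0]]
ft_force: [0.6, 0.6, -0.6]
grip_width: 0.058
gripper_force: 33.0
```

servo_tool --steps '[{"tx": 0, "ty": 0.1, "tz": -2, "yaw": 0, "claw": 5.5}, {"tx": 0, "ty": 0, "tz": -2.5, "yaw": 0, "claw": 5.5}, {"tx": 0, "ty": 0, "tz": -2.5, "yaw": 0, "claw": 5.5}, {"tx": 0, "ty": 0, "tz": -1.5, "yaw": 0, "claw": 5.5}, {"tx": 0, "ty": 0, "tz": -0.8, "yaw": 0, "claw": 5.5}, {"tx": 0, "ty": 0, "tz": -0.6, "yaw": 0, "claw": 5.5}, {"tx": 0, "ty": 0, "tz": -0.5, "yaw": 0, "claw": 5.5}, {"tx": 0, "ty": 0, "tz": 0, "yaw": 0, "claw": 5.5}, {"tx": 0, "ty": 0, "tz": 0, "yaw": 0, "claw": 5.5}]'

```text
time_s: 27.55
position: [0.5325, 0.2069, 0.0259]
tool_rot: [[1.0, 0.022, 0.003], [0.022, -1.0, -0.0], [0.003, 0.0, -1.0]]
ft_force: [-1.8, -2.5, 7.7]
grip_width: 0.0579
gripper_force: 34.8
```

servo_tool --steps '[{"tx": 0, "ty": 0, "tz": 0, "yaw": 0, "claw": 7}, {"tx": 0, "ty": 0, "tz": 0, "yaw": 0, "claw": 7}, {"tx": 0, "ty": 0, "tz": 0, "yaw": 0, "claw": 7}, {"tx": 0, "ty": 0, "tz": 1, "yaw": 0, "claw": 7}, {"tx": 0, "ty": 0, "tz": 3, "yaw": 0, "claw": 7}, {"tx": 0, "ty": 0, "tz": 4, "yaw": 0, "claw": 7}, {"tx": 0, "ty": 0, "tz": 4.5, "yaw": 0, "claw": 7}, {"tx": 0, "ty": 0, "tz": 4.5, "yaw": 0, "claw": 7}, {"tx": 0, "ty": 0, "tz": 4.5, "yaw": 0, "claw": 7}, {"tx": 1, "ty": 0, "tz": 4.5, "yaw": 0, "claw": 7}, {"tx": 2, "ty": 0, "tz": 4, "yaw": 0, "claw": 7}, {"tx": 2, "ty": 0, "tz": 2, "yaw": 0, "claw": 7}, {"tx": 0, "ty": 0, "tz": 0, "yaw": 0, "claw": 7}, {"tx": 0, "ty": 0, "tz": 0, "yaw": 0, "claw": 7}]'

```text
time_s: 28.95
position: [0.5812, 0.2073, 0.3438]
tool_rot: [[1.0, 0.022, -0.001], [0.022, -1.0, -0.0], [-0.001, 0.0, -1.0]]
ft_force: [-0.2, 0.0, -1.3]
grip_width: 0.0702
gripper_force: 0.0
```

Run:
```python
from h import *
o=env.observe();print(o['position'])
grab('wrist'); W,s=world_all('wrist')
P=W[(abs(W[...,0]-.532)<.034)&(abs(W[...,1]-.206)<.034)&(W[...,2]<.05)]; print(np.percentile(P,[2,50,98],axis=0))
b=np.hstack([cv2.resize(s['im'],(560,350)),cv2.resize(topdown('wrist',.47,.71,.04,.37,.018),(240,175)).repeat(2,0)])
cv2.imwrite('pics/end.png',s['im'][...,::-1])
```

```text
[0.58122293 0.20727736 0.34375967]
[[0.49984639 0.1733108  0.00626467]
 [0.53412118 0.20624022 0.01813044]
 [0.56475478 0.23931244 0.02726091]]
```

View pics/end.png

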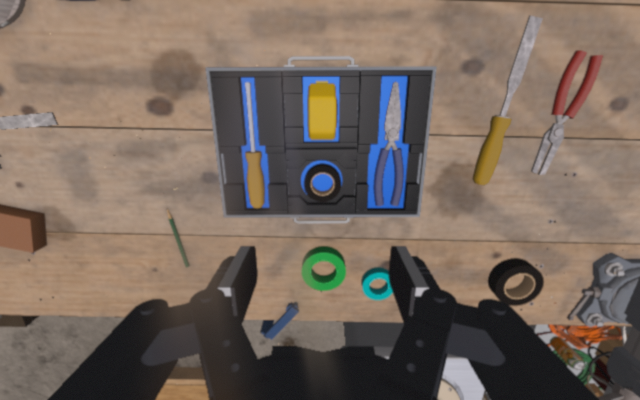

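All four lie seated: driver (253,145), measure (322,110), roll (322,182) level at floor height, pliers (390,145); chisel, red pliers and the other rolls are untouched. Hand in.

```bash
python3 -c "
from rig import env
print(env.close_job())"
```

```text
the job is handed in; nothing more can be done
None
```

The job is handed in: the blue pliers, yellow screwdriver, tape measure and small black roll are each down in their recesses, checked by the wrist camera. The chisel, red pliers and other rolls were left where they lay, and it took about 29 s.

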